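# Screw the cap onto the tilted transport canister

## Robot

A 7-joint arm with a two-finger parallel gripper is mounted at the origin on a cart in front of the work surface, level with it; the furniture and walls round the work are solid. World frame = base frame: x ahead of the robot, y to its left, z up, the work surface at z = 0. Lengths are in m, angles in rad, forces in N, time in s.
With the tool pointing down it reaches from about 0.4 to 0.85 m from the base axis. Payload 10.4 kg.
Tool frame: the origin (TCP) lies between the finger pads; the fingertips stand 22 mm ahead of it and the grasp point (between the pads) lies 3 mm ahead of it (r.nose_length is the distance from the TCP to the fingertips, in m); z points along the fingers, y is the line along which they close (so a half turn about z gives the same grasp; the last joint's range is limited). The gripper opens to 87 mm and grips with 3 to 60 N. Pads are 19 mm wide; open, the fingers measure 117 mm over their backs; the gripper's body (75 mm by 190 mm) begins 51 mm behind the grasp point.
Start: joints at [-1.166, 0.332, -0.065, 1.46, 0.022, 1.35, -0.088], TCP at [0.259, 0.569, 0.245] pointing down, gripper open.
Joint ranges: [-2.6, 2.6], [-0.5, 2.12], [-1.47, 1.34], [0.16, 2.42], [-1.27, 4.41], [0.06, 2.06], [-2.6, 2.6]. Speed limits (rad/s): [2.22, 2.22, 2.79, 2.79, 3.14, 3.14, 3.14].

## Interface

Orientations are given as a unit quaternion [x, y, z, w].
In Python, from bench import readout, cams, r gives the robot as it stands. The module is installed in compiled form; this text tells all that it offers.
- The arm moves only by the tool step_arm, never from a script. Its argument "deltas" is a list that holds one entry, the list of rows, each a list of 7 numbers: the turn, a rotation vector about the tool's x, y, z in rad, then the shift along the tool's x, y, z in m, then the opening in per cent of the stroke, from 0 (shut) to 100 (fully open). A call has 1 to 20 rows; each row is the pose to reach, as a shift and turn from the pose commanded when the call began, along the tool's axes at that moment; what a row does not reach only later rows make up. A row lasts 1/8 s, in which the tool goes at most 62.5 mm and 10.7 degrees, less where a joint would pass 70% of its speed; a pose out of reach is approached as far as the arm can. A call with a gripper value outside its range is refused whole. The fingers move at their own pace and stop on an object; "squeeze" is the grip in N (left out, the last holds). Time passes only in rows, so rows that repeat a pose let the fingers close. It gives the time, the measured TCP pose, the force, the opening and the grip force at its end, in the units of the state.
- readout.read_state(): the state, without advancing time (a new reading comes with each control period).
- cams.camera(name): name is "scene" or "top" or "wrist"; returns a dict with "img" (420x560x3 uint8, red, green, blue), "fx", "fy", "cx", "cy" (pixels), "k1" (the pictures are not rectified: a ray, as slopes to the right and down, at radius r is drawn at 1 + k1 r^2 times it, then the intrinsics apply), "origin" and "rotation" of the camera in the world; the wrist camera has in their place "T_tool_cam" (4x4, takes a point from camera to tool coordinates, whose origin is the TCP and whose axes are the flange's). Camera axes: x right, y up, looking along -z (the intrinsics and any distortion apply to the point x, -y, -z); pixel columns grow to the right and rows downward; lengths in m; the calibration is good to about 2 mm. A picture is of the moment at which its call begins: read the wrist's pose just before it. There is no depth.
- r.close_job(): hands the job in; it is judged then, once.
The state is a dict: "time": time; "joint_positions": joint angles; "joint_vel": joint speeds; "joint_torque": joint torques, N m; "ee_pos": TCP position; "eef_rot": TCP orientation; "ft_force": force on the tool from outside, world axes, zero at the start; "torque": the same for the moment, N m; "width": finger opening in m; "grip_force": force on a finger pad.
Only numpy, scipy, OpenCV 4.12 (cv2) and the standard library are available. Lean on these libraries where they do the work, as an engineer would, in place of code of your own. Each camera call takes 0.05 s, during which the arm holds its last target. There are 200 camera calls.

## Task

Close the sample transport canister that leans in its stand: put the blue cap on its mouth and screw it on clockwise until it is fully home, then let go. Its thread catches only once the cap, turned backward (counter-clockwise, looking down on it), drops into the thread starts. Leave the other things on the bench where they are.

Things in the scene. Friction and masses are not known exactly. Their poses are not given: they have to be found in the camera images.
- cap: blue round screw cap, 76 mm across, 57 mm high in all, about 0.12 kg, standing open side down on the bench at the start. Origin: centre of the lower edge of its skirt; z = up out of its top. The round part is 27 mm high, bore 69 mm; on it stands a straight grip bar, 56 mm long along the cap's x, 14 mm wide along its y, 30 mm high, to be pinched across its width
- cap_bar (a point): middle of the grip bar, 42 mm above the cap's origin on its axis (15 mm above the round part, 15 mm below the bar's top); axes as the cap's
- cap_seat (a point): centre of the inner face of the cap's top, on its axis 22 mm above the cap's origin and 20 mm below cap_bar; axes as the cap's. It lies on the mouth when the cap is fully home
- cap_lugs (a point): point on the cap's axis, 4 mm above its origin, level with three equal lugs inside the skirt, 120 degrees apart, 5 mm thick, reaching in to 54 mm diameter. Their angle to the grip bar is not told
- canister: aluminium canister, 84 mm across, held rigidly in a fixed dark steel stand, leaning 30 degrees toward the robot's side. Origin: centre of the rim of its open mouth, about 174 mm above the bench; z = out of the mouth along the canister's axis, y level. Its white neck, 49 mm across and tapered to 43 mm in the top 6 mm, does not turn
- mouth (a point): centre of the rim of the canister's mouth; axes as the canister's. Height of cap_seat out from here along the axis: about 14.5 mm with the lugs resting on the thread's crests (19 to 20 if on their stops), about 5 mm once they have dropped into the starts, 0 when the cap is home
- thread (a point): point on the canister's axis level with the flat crests of its thread (64 mm across), 6 mm in from the rim. Three thread starts, 120 degrees apart, at an angle not told that changes each time. Small upright stops, 5 mm high, on the crests block clockwise turning there; at most about 110 degrees counter-clockwise bring the lugs over the starts, which leave about 25 degrees of free turn
- start (a point): point on the canister's axis 15.5 mm in from the rim, level with the floor of the thread starts. A cap put on at a chance angle may rarely drop straight to here. From here about 70 to 100 degrees of clockwise turning (the first part free, then 5.4 mm down a radian) draw the cap down the last 5 mm, almost freely, until it is tight on the rim (0.4 N m or more); it stays tight when let go
- sample_cup: bystander: screw-top sample cup with red lid, 62 mm in diameter, 68 mm high; origin at the centre of its foot
- timer: bystander: flat grey lab timer, 62 x 66 x 18 mm; origin at the centre of its underside
- stain_bottle: bystander: dropper bottle with black cap, 34 mm in diameter, 85 mm high; origin at the centre of its foot
- buffer_bottle: bystander: white dropper bottle with blue cap, 30 mm in diameter, 78 mm high; origin at the centre of its foot
Things that resemble listed ones, but are neither listed nor needed, are in the scene too. Of the things like the cap, leave any that is yellow; of the rest the smaller one is meant.

How it is judged:
On the way, in this order (a step that is already met when the one before it is completed fails the run):
1. the cap is over the canister's mouth, at most 30 mm out (distance between cap_seat and mouth below 0.03 m), for 0.1 s.
2. the cap is screwed home: within 2 mm of the mouth (distance between cap_seat and mouth below 0.002 m), for 0.2 s.
At the end, for the whole second after the job is handed in: the cap is screwed home on the canister and released: the inner face of its top lies within 1.5 mm of the rim along the axis and 2 mm of the mouth's centre in all, its axis is within 0.05 rad of the canister's, and it is at rest (distance between cap_seat and mouth below 0.002 m and z of cap_seat in the frame of canister below 0.0015 m and angle between the z axis of cap and the z axis of canister, either way round below 0.05 rad and linear speed of cap below 0.01 m/s); the robot touches nothing.
It fails at once if a bystander (sample cup, timer, bottles) is moved by more than 20 mm (distance of any of sample_cup, timer, stain_bottle, buffer_bottle from where it was at the start of the episode above 0.02 m).
It also fails if it takes over 51 s, if anything falls off the work surface, if the arm or the gripper's body presses on something with over 40 N, if the wrist force passes 120 N, or if a joint passes its speed limit or range.

## Working session

There is one attempt and no reset: what is moved stays moved. The work goes in short steps, Python scripts to look and compute and a tool call to move; the robot and the scene stay as the last step left them, time stands still between calls to the robot, and variables do not carry over. Pictures are saved under pics/ and viewed, at most 10 in all, crops included, and the job is handed in when it is done.

Besides the shell and the picture viewer there is one more tool, called after "Emit:" as name(argument=value, ...), one argument or row to a line, values as JSON. step_arm: Moves the arm, as the interface text tells. Its arguments: {"type":"object","properties":{"deltas":{"type":"array"},"squeeze":{"type":"number"}},"required":["deltas"]}

```bash
mkdir -p pics
cat > h.py <<'E'
import numpy as np, cv2
from scipy.spatial.transform import Rotation as R
from bench import readout, cams, r
def tool():
    s=readout.read_state(); return np.array(s["ee_pos"]), R.from_quat(s["eef_rot"]), s
def grab(name, fn=None):
    p,q,s=tool(); c=cams.camera(name)
    if name=="wrist":
        T=np.array(c["T_tool_cam"]); W=np.eye(4); W[:3,:3]=q.as_matrix(); W[:3,3]=p; T=W@T
        c["origin"],c["rotation"]=T[:3,3],T[:3,:3]
    c["origin"]=np.array(c["origin"]); c["rotation"]=np.array(c["rotation"])
    if c["rotation"].shape!=(3,3): c["rotation"]=R.from_quat(c["rotation"]).as_matrix()
    if fn: cv2.imwrite("pics/"+fn, c["img"][...,::-1])
    np.save("pics/"+(fn or name)+".npy", {k:v for k,v in c.items()}, allow_pickle=True)
    return c
def load(fn): return np.load("pics/"+fn+".npy",allow_pickle=True).item()
def ray(c,u,v):
    xd,yd=(u-c["cx"])/c["fx"],(v-c["cy"])/c["fy"]; rd=np.hypot(xd,yd); rr=rd
    for _ in range(30): rr=rd/(1+c["k1"]*rr*rr)
    k=rr/rd if rd>0 else 1
    d=c["rotation"]@np.array([xd*k,-yd*k,-1.]); return c["origin"], d/np.linalg.norm(d)
def onz(c,u,v,z): o,d=ray(c,u,v); return o+d*(z-o[2])/d[2]
def proj(c,P):
    p=(np.atleast_2d(P)-c["origin"])@c["rotation"]; x,y=p[:,0]/-p[:,2],-p[:,1]/-p[:,2]
    f=1+c["k1"]*(x*x+y*y); return np.c_[c["cx"]+c["fx"]*x*f, c["cy"]+c["fy"]*y*f]
def tri(rays):
    A=sum(np.eye(3)-np.outer(d,d) for o,d in rays); b=sum((np.eye(3)-np.outer(d,d))@o for o,d in rays)
    X=np.linalg.solve(A,b); return X,[np.linalg.norm(np.cross(X-o,d)) for o,d in rays]
E
python3 - <<'E'
from h import *
a=grab("scene","s.png");b=grab("top","t.png")
for c in(a,b): print(c["origin"],c["rotation"].round(3).tolist(),c["fx"],c["k1"])
s=tool()[2]; print(s["ee_pos"],s["eef_rot"],s["width"],s["time"]); print(cams.camera("wrist")["T_tool_cam"])
E
```

```text
[ 0.09417901 -0.19295632  0.94572304] [[0.634, 0.604, -0.482], [-0.773, 0.49, -0.403], [-0.007, 0.629, 0.778]] 487.4957439839324 -0.12752110095369895
[0.55844563 0.20882316 1.06130675] [[0.009, 0.998, -0.067], [-1.0, 0.007, -0.027], [-0.027, 0.068, 0.997]] 381.5006611283916 -0.051872957815897666
[0.25914461 0.56838207 0.24385066] [ 2.12264037e-01  9.77212145e-01 -6.26114000e-04 -1.04436698e-04] 0.08687436529500454 0.1
[[-1.96306599e-04  9.54510735e-01  2.98176487e-01  8.21893774e-02]
 [ 9.99999969e-01  2.32486900e-04 -8.58707853e-05  1.82613584e-03]
 [-1.51286714e-04  2.98176461e-01 -9.54510752e-01 -1.40766097e-01]
 [ 0.00000000e+00  0.00000000e+00  0.00000000e+00  1.00000000e+00]]
```

View pics/s.png

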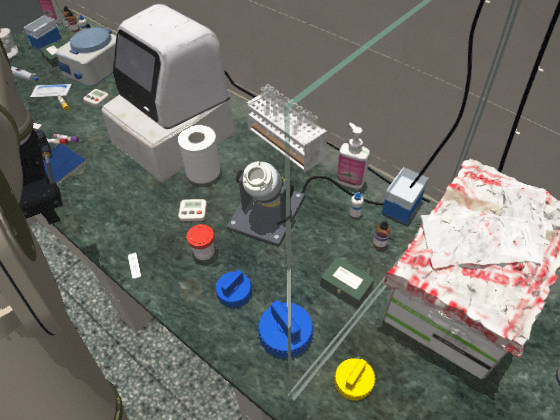

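View pics/t.png

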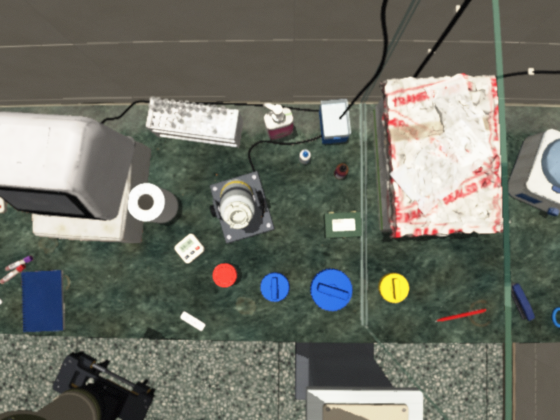

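Scene shows three bar-topped caps: small blue, scene (233,288) / top (275,287); large blue, scene (285,328) / top (331,290); yellow, scene (355,378) / top (394,288). The small blue one is meant: it isn't yellow, and it is the smaller of the two others. The canister mouth is near scene (260,174) / top (238,210). There is also a glass pane, foot near top column 363. I'll confirm with a crop and measure.

Run:
```python
from h import *
a,b=load("s.png"),load("t.png")
S=cv2.resize(a["img"][140:310,170:320],None,fx=2.6,fy=2.6,interpolation=cv2.INTER_CUBIC)
T=cv2.resize(b["img"][165:310,200:300],None,fx=4,fy=4,interpolation=cv2.INTER_CUBIC)
H=max(S.shape[0],T.shape[0]); pad=lambda i:cv2.copyMakeBorder(i,0,H-i.shape[0],0,0,cv2.BORDER_CONSTANT)
cv2.imwrite("pics/crop.png",np.hstack([pad(S),pad(T)])[...,::-1]); print(S.shape,T.shape)
print("pane foot", onz(b,363,105,0),onz(b,363,325,0),onz(a,290,395,0),onz(a,385,280,0))
# pane top: line
f=onz(a,290,395,0); 
for z in(.3,.4,.5,.6,.7): print(z,proj(a,[f[0],f[1],z]),proj(b,[f[0],f[1],z]))
for n,p in dict(cap=(275,287),big=(331,290),cup=(225,275),bb=(305,156),sb=(341,171),timer=(190,248)).items(): print(n,onz(b,*p,.05).round(3))
```

```text
(442, 390, 3) (580, 400, 3)
pane foot [0.94210912 0.00298097 0.        ] [0.32640968 0.00634266 0.        ] [0.33033068 0.00598889 0.        ] [0.66673757 0.0042873  0.        ]
0.3 [[289.0070291  327.84646193]] [[392.29953169 356.90119576]]
0.4 [[288.50070601 293.45119664]] [[407.88363399 374.70671473]]
0.5 [[287.84425178 248.71160837]] [[428.94559877 398.76000355]]
0.6 [[286.9663036  188.62448426]] [[458.87171048 432.91313685]]
0.7 [[285.75013181 104.90401814]] [[504.29990789 484.69846237]]
cap [0.434 0.247 0.05 ]
big [0.427 0.1   0.05 ]
cup [0.463 0.379 0.05 ]
bb [0.783 0.169 0.05 ]
sb [0.742 0.073 0.05 ]
timer [0.533 0.474 0.05 ]
```

View pics/crop.png

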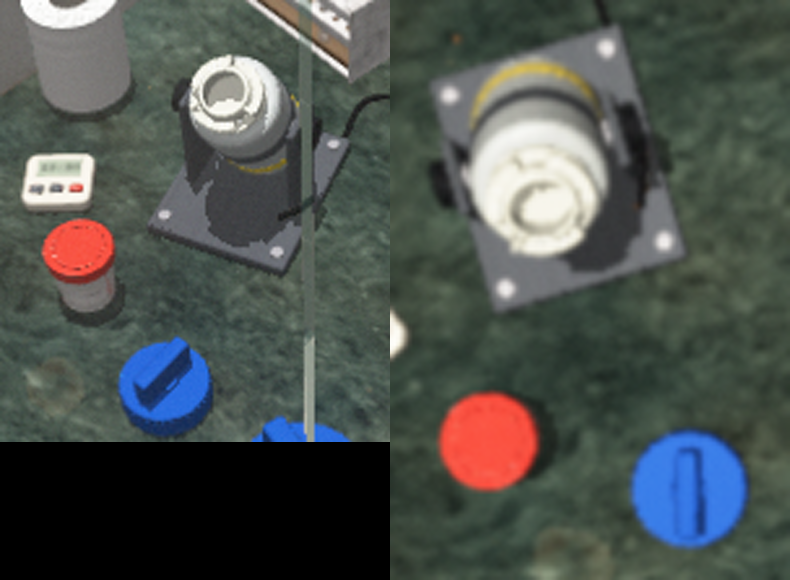

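```bash
cat >> h.py <<'E'
def toolrot(a,yw):  # tool z=-a, tool y close to yw
    z=-np.array(a)/np.linalg.norm(a); y=np.array(yw,float); y-=z*(y@z); y/=np.linalg.norm(y)
    return R.from_matrix(np.c_[np.cross(y,z),y,z])
def delta(P,Q,p0,q0): return np.r_[(q0.inv()*Q).as_rotvec(), q0.inv().apply(np.array(P)-p0)].round(4)
E
python3 - <<'E'
from h import *
a,b=load("s.png"),load("t.png")
su=lambda x,y:(170+x/2.6,140+y/2.6); tu=lambda x,y:(200+(x-390)/4,165+y/4)
M,e=tri([ray(a,*su(223,91)),ray(b,*tu(545,201))]); print("mouth",M,e)
B=[onz(b,*tu(*p),.008)[:2] for p in((450,93),(607,47),(664,241),(505,288))]; B=np.array(B); print(B, B.mean(0))
v=B[3]-B[0]+B[2]-B[1]; w=B[0]-B[1]+B[3]-B[2]; print(np.degrees(np.arctan2(v[1],v[0])),np.degrees(np.arctan2(w[1],w[0])))
C,e=tri([ray(a,*su(163,373)),ray(b,*tu(690,490))]); print("bar top",C,e)
az=np.arctan2(v[1],v[0]); ax=np.array([.5*np.cos(az),.5*np.sin(az),.866]); print("axis",ax)
p,q,s=tool()
Q=toolrot(ax,[np.cos(az+np.pi),np.sin(az+np.pi),0]); print("look", delta(M+.13*ax,Q,p,q), q.as_matrix().round(3))
print("cap bar ends",onz(b,*tu(689,450),.057),onz(b,*tu(689,537),.057))
E
```

```text
mouth [0.61308648 0.33039012 0.17004665] [np.float64(0.0018511361366889197), np.float64(0.0018511361366890288)]
[[0.69966076 0.41890217]
 [0.73255674 0.30920567]
 [0.59739443 0.26781349]
 [0.56389971 0.37769638]] [0.64837791 0.34340443]
-163.04480699755985 106.82289969124975
bar top [0.43045692 0.24715141 0.03651351] [np.float64(0.00010928490737235444), np.float64(0.000109284907372383)]
axis [-0.47826655 -0.14581188  0.866     ]
look [-0.4926 -0.2212  0.8273 -0.3721 -0.1129 -0.0386] [[-0.91   0.415 -0.   ]
 [ 0.415  0.91  -0.001]
 [-0.    -0.001 -1.   ]]
cap bar ends [0.45903921 0.24721546 0.057     ] [0.40264133 0.24665943 0.057     ]
```

Emit:
step_arm(
  deltas=[
    [[-0.4926, -0.2212, 0.8273, -0.3721, -0.1129, -0.0386, 100], [-0.4926, -0.2212, 0.8273, -0.3721, -0.1129, -0.0386, 100], [-0.4926, -0.2212, 0.8273, -0.3721, -0.1129, -0.0386, 100], [-0.4926, -0.2212, 0.8273, -0.3721, -0.1129, -0.0386, 100], [-0.4926, -0.2212, 0.8273, -0.3721, -0.1129, -0.0386, 100], [-0.4926, -0.2212, 0.8273, -0.3721, -0.1129, -0.0386, 100], [-0.4926, -0.2212, 0.8273, -0.3721, -0.1129, -0.0386, 100], [-0.4926, -0.2212, 0.8273, -0.3721, -0.1129, -0.0386, 100], [-0.4926, -0.2212, 0.8273, -0.3721, -0.1129, -0.0386, 100]],
  ],
)

```text
time: 1.27
ee_pos: [0.55, 0.3128, 0.2828]
eef_rot: [0.574, 0.777, 0.208, 0.154]
ft_force: [-0.6, -0.0, 0.9]
width: 0.0873
grip_force: 0.0
```

Run:
```python
from h import *
c=grab("wrist","w1.png"); print(np.array(tool()[2]["joint_positions"]).round(3))
print(proj(c,[[.6131,.3304,.170]]))
```

```text
[-0.919 -0.01   0.229  1.866  0.268  0.812 -0.529]
[[277.56756505 211.57455222]]
```

View pics/w1.png

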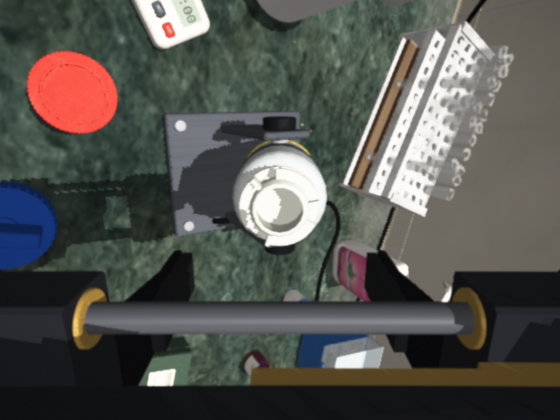

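The wrist view shows the mouth bore centred near (279,206), about 5 px from the predicted spot, with the stand plate and the two trunnions at (280,125) and (280,245). I'll take a second view from 70 mm nearer the robot.

Emit:
step_arm(
  deltas=[
    [[0, 0, 0, 0, -0.07, 0, 100], [0, 0, 0, 0, -0.07, 0, 100], [0, 0, 0, 0, -0.07, 0, 100]],
  ],
)

```text
time: 1.7
ee_pos: [0.4926, 0.295, 0.2487]
eef_rot: [0.574, 0.777, 0.209, 0.154]
ft_force: [-0.0, -0.3, 0.5]
width: 0.087
grip_force: 0.0
```

Run:
```python
from h import *
c=grab("wrist","w2.png"); a=load("w1.png")
P=np.array([.6131,.3304,.170]); u=proj(c,P)[0]; print(u)
ims=[]; 
for k,(x0,y0) in ((a,(230,150)),(c,(int(u[0])-50,int(u[1])-60))):
    print(x0,y0); ims.append(cv2.resize(k["img"][y0:y0+110,x0:x0+100],None,fx=4,fy=4,interpolation=cv2.INTER_CUBIC))
cv2.imwrite("pics/crop2.png",np.hstack(ims)[...,::-1])
```

```text
[363.18846411 211.1941294 ]
230 150
313 151
```

View pics/crop2.png

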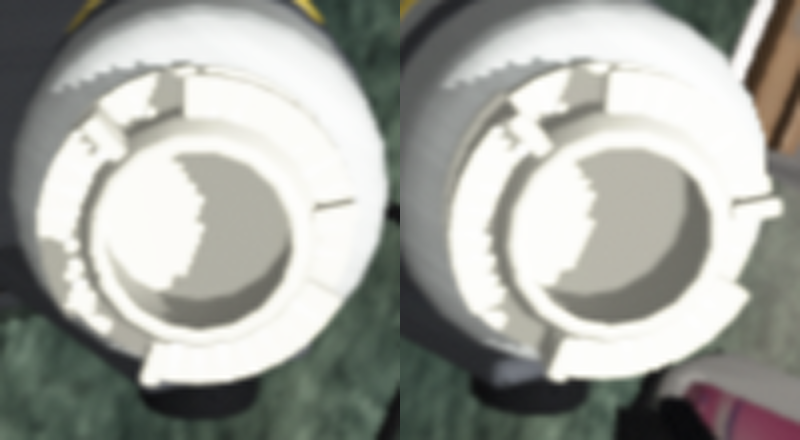

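Both crops show the bore ellipse clearly: view 1 centre near (278.5,209.2), view 2 near (365.2,209.8). Crest segments, stops and start gaps are visible around it.

Run:
```python
from h import *
from scipy.optimize import least_squares
c1,c2,s,t=[load(x) for x in("w1.png","w2.png","s.png","t.png")]
print(tri([ray(c1,278.5,209.2),ray(c2,365.2,209.8)]))
print(tri([ray(c1,278.5,209.2),ray(c2,365.2,209.8),ray(s,255.8,175),ray(t,238.75,215.2)]))
# plate bolts seen in wrist view 1 -> azimuth
b1,b2=onz(c1,181,126,.008),onz(c1,189,226,.008); d=b1-b2; print("bolts near side",b1,b2,np.degrees(np.arctan2(d[1],d[0])))
p,q,st=tool(); print(np.array(st["joint_positions"]).round(3))
Qa=toolrot([0,0,1],[0,1,0]);Qb=toolrot([0,0,1],[0,-1,0])
for Q in(Qa,Qb): print(delta([.431,.247,.13],Q,p,q), np.degrees((q.inv()*Q).magnitude()))
```

```text
(array([0.6115931 , 0.33253623, 0.17291078]), [np.float64(0.0003911071618846104), np.float64(0.0003911071618846147)])
(array([0.6138337 , 0.33140031, 0.16953732]), [np.float64(0.0009421254088473298), np.float64(0.0011208292550671016), np.float64(0.0016488885552743452), np.float64(0.0023986246387408504)])
bolts near side [0.56860383 0.37788141 0.008     ] [0.60246597 0.266966   0.008     ] 106.97727627048543
[-0.941 -0.117  0.186  2.037  0.353  0.768 -0.654]
[ 0.4537  0.3332 -1.2428 -0.0279 -0.1239  0.0661] 78.17309634016696
[ 0.3608 -0.4912  1.8186 -0.0279 -0.1239  0.0661] 109.89453739860812
```

Emit:
step_arm(
  deltas=[
    [[0.4537, 0.3332, -1.2428, -0.0279, -0.1239, 0.0661, 100], [0.4537, 0.3332, -1.2428, -0.0279, -0.1239, 0.0661, 100], [0.4537, 0.3332, -1.2428, -0.0279, -0.1239, 0.0661, 100], [0.4537, 0.3332, -1.2428, -0.0279, -0.1239, 0.0661, 100], [0.4537, 0.3332, -1.2428, -0.0279, -0.1239, 0.0661, 100], [0.4537, 0.3332, -1.2428, -0.0279, -0.1239, 0.0661, 100], [0.4537, 0.3332, -1.2428, -0.0279, -0.1239, 0.0661, 100], [0.4537, 0.3332, -1.2428, -0.0279, -0.1239, 0.0661, 100], [0.4537, 0.3332, -1.2428, -0.0279, -0.1239, 0.0661, 100], [0.4537, 0.3332, -1.2428, -0.0279, -0.1239, 0.0661, 100]],
  ],
)

```text
time: 3.0
ee_pos: [0.4309, 0.246, 0.1292]
eef_rot: [0.001, 1.0, -0.0, -0.0]
ft_force: [-0.0, 0.1, 0.8]
width: 0.0869
grip_force: 0.0
```

Run:
```python
from h import *
p,q,st=tool(); print(p,q.as_matrix().round(3),np.array(st["joint_positions"]).round(3))
c=grab("wrist","w3.png"); print(proj(c,[[.431,.247,.057],[.459,.247,.057],[.403,.247,.057]]))
```

```text
[0.43087855 0.24597496 0.12920072] [[-1.     0.003 -0.   ]
 [ 0.003  1.    -0.001]
 [ 0.    -0.001 -1.   ]] [-0.984  0.151  0.405  1.954 -0.068  1.05   1.018]
[[278.15841605 232.80361586]
 [278.31495243 272.05560604]
 [277.9897037  190.59018673]]
```

View pics/w3.png

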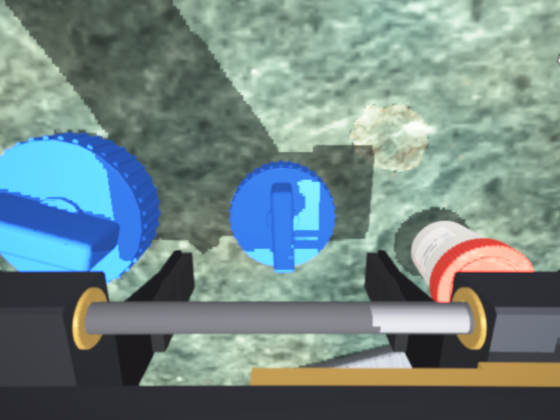

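The wrist view shows the small blue cap with its bar's top face running (283,190)–(283,270). That is about 3.5 mm further in +y than estimated. The red cup is clear at right and the big cap is clear at left, so I'll descend and grip.

Emit:
step_arm(
  deltas=[
    [[0, 0, 0, 0, 0.0035, 0.04, 100], [0, 0, 0, 0, 0.0035, 0.065, 100], [0, 0, 0, 0, 0.0035, 0.076, 100], [0, 0, 0, 0, 0.0035, 0.076, 100], [0, 0, 0, 0, 0.0035, 0.076, 0], [0, 0, 0, 0, 0.0035, 0.076, 0], [0, 0, 0, 0, 0.0035, 0.076, 0], [0, 0, 0, 0, 0.0035, 0.076, 0], [0, 0, 0, 0, 0.0035, 0.076, 0], [0, 0, 0, 0, 0.0035, 0.076, 0]],
  ],
  squeeze=50,
)

```text
time: 4.3
ee_pos: [0.4301, 0.2491, 0.0528]
eef_rot: [0.001, 1.0, -0.001, -0.001]
ft_force: [-0.9, 0.3, -0.2]
width: 0.0351
grip_force: 0.0
```

Emit:
step_arm(
  deltas=[
    [[0, 0, 0, 0, 0, 0, 0], [0, 0, 0, 0, 0, 0, 0], [0, 0, 0, 0, 0, 0, 0], [0, 0, 0, 0, 0, 0, 0], [0, 0, 0, 0, 0, 0, 0], [0, 0, 0, 0, 0, 0, 0], [0, 0, 0, 0, 0, -0.03, 0], [0, 0, 0, 0, 0, -0.08, 0], [0, 0, 0, 0, 0, -0.13, 0], [0, 0, 0, 0, 0, -0.17, 0], [0, 0, 0, 0, 0, -0.17, 0]],
  ],
  squeeze=50,
)

```text
time: 5.68
ee_pos: [0.4316, 0.2502, 0.2258]
eef_rot: [0.001, 1.0, 0.001, 0.001]
ft_force: [-0.7, -0.1, -1.5]
width: 0.0136
grip_force: 50.0
```

Run:
```python
from h import *
p,q,st=tool(); print(p,q.as_matrix().round(3),np.array(st["joint_positions"]).round(3),st["width"],st["grip_force"])
c=grab("wrist","w4.png"); 
M=np.array([.612,.332,.173]); az=np.radians(-163.1); ax=np.array([.5*np.cos(az),.5*np.sin(az),.866]); ax/=np.linalg.norm(ax)
for dg in (-30,0,40,90):
    yw=R.from_rotvec(ax*np.radians(dg)).apply([np.cos(az+np.pi),np.sin(az+np.pi),0])
    print(dg,delta(M+.10*ax,toolrot(ax,yw),p,q))
```

```text
[0.43161797 0.25021337 0.2257929 ] [[-1.     0.001  0.002]
 [ 0.001  1.     0.002]
 [-0.002  0.002 -1.   ]] [-1.012  0.052  0.412  1.836 -0.023  1.254  0.976] 0.013632222306833409 49.99953140504658
-30 [-0.5542 -0.2204  1.7519 -0.1325  0.0675 -0.0333]
0 [-0.4466 -0.3328  1.2435 -0.1325  0.0675 -0.0333]
40 [-0.2899 -0.4411  0.5627 -0.1325  0.0675 -0.0333]
90 [-0.0755 -0.5171 -0.29   -0.1325  0.0675 -0.0333]
```

View pics/w4.png

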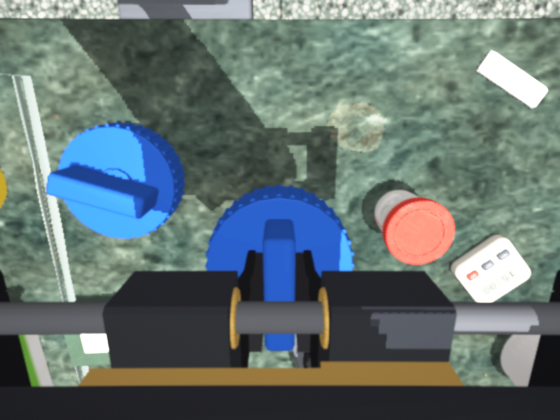

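Run:
```python
from h import *
p,q,st=tool(); c=load("w4.png")
T=lambda P:q.apply(P)+p
print("bar end,top",proj(c,T([[.028,0,-.004],[.028,.007,-.004],[.028,-.007,-.004]])).round(1))
print("round top edge",proj(c,T([[.038,0,.026],[0,.038,.026],[0,-.038,.026],[0.02,.0323,.026],[.02,-.0323,.026]])).round(1))
```

```text
bar end,top [[273.9 231.5]
 [290.6 231.5]
 [257.2 231.5]]
round top edge [[274.5 190.7]
 [347.4 261. ]
 [202.2 261.2]
 [338.4 225.1]
 [210.9 225.2]]
```

Emit:
step_arm(
  deltas=[
    [[-0.4466, -0.3328, 1.2435, -0.1325, 0.0675, -0.0333, 0], [-0.4466, -0.3328, 1.2435, -0.1325, 0.0675, -0.0333, 0], [-0.4466, -0.3328, 1.2435, -0.1325, 0.0675, -0.0333, 0], [-0.4466, -0.3328, 1.2435, -0.1325, 0.0675, -0.0333, 0], [-0.4466, -0.3328, 1.2435, -0.1325, 0.0675, -0.0333, 0], [-0.4466, -0.3328, 1.2435, -0.1325, 0.0675, -0.0333, 0], [-0.4466, -0.3328, 1.2435, -0.1325, 0.0675, -0.0333, 0], [-0.4466, -0.3328, 1.2435, -0.1325, 0.0675, -0.0333, 0], [-0.4466, -0.3328, 1.2435, -0.1325, 0.0675, -0.0333, 0], [-0.4466, -0.3328, 1.2435, -0.1325, 0.0675, -0.0333, 0], [-0.4466, -0.3328, 1.2435, -0.1325, 0.0675, -0.0333, 0]],
  ],
  squeeze=50,
)

```text
time: 7.1
ee_pos: [0.5633, 0.3163, 0.2555]
eef_rot: [0.575, 0.777, 0.205, 0.154]
ft_force: [-0.2, -0.9, -1.5]
width: 0.0135
grip_force: 50.0
```

```bash
cat >> h.py <<'E'
M=np.array([.610,.3315,.1743]); _az=np.radians(-163.1); ax=np.array([.5*np.cos(_az),.5*np.sin(_az),.866]); ax/=np.linalg.norm(ax)
def rel():  # pose of TCP in canister frame: x lean-down side, y level, z out ; tilt error; spin
    p,q,s=tool(); X=np.array([np.cos(_az),np.sin(_az),0]); Y=np.cross(ax,X); Y/=np.linalg.norm(Y); X=np.cross(Y,ax); C=np.c_[X,Y,ax]
    yt=C.T@q.as_matrix()[:,1]; e=np.cross(q.as_matrix()[:,2],-ax)
    print("t",s["time"],"rel mm",(C.T@(p-M)*1000).round(1),"tilt",(C.T@e).round(3),"spin",np.degrees(np.arctan2(yt[1],yt[0])).round(1),
      "F",(C.T@np.array(s["ft_force"])).round(1),"T",(C.T@np.array(s["torque"])).round(2),"q",np.array(s["joint_positions"]).round(2),"w",round(s["width"],4))
    return p,q,C
E
python3 - <<'E'
from h import *
p,q,C=rel(); print(q.as_matrix().round(3), C.round(3)); print("to D=.055", q.inv().apply(M+.055*ax-p).round(4))
E
```

```text
t 7.1 rel mm [ 1.9  0.9 94.9] tilt [-0.003  0.005 -0.   ] spin -179.9 F [ 1.2  0.8 -1.1] T [ 0.04 -0.75  0.03] q [-1.19  0.04  0.53  1.88  0.24  0.76 -0.51] w 0.0135
[[-0.291  0.831  0.475]
 [ 0.957  0.254  0.141]
 [-0.003  0.495 -0.869]] [[-0.829  0.291 -0.478]
 [-0.252 -0.957 -0.145]
 [-0.5    0.     0.866]]
to D=.055 [0.001  0.0021 0.0399]
```

Emit:
step_arm(
  deltas=[
    [[0, 0, 0, 0.001, 0.002, 0.015, 0], [0, 0, 0, 0.001, 0.002, 0.03, 0], [0, 0, 0, 0.001, 0.002, 0.036, 0], [0, 0, 0, 0.001, 0.002, 0.036, 0], [0, 0, 0, 0.001, 0.002, 0.036, 0]],
  ],
  squeeze=50,
)

```text
time: 7.72
ee_pos: [0.5816, 0.3234, 0.2258]
eef_rot: [0.575, 0.777, 0.205, 0.154]
ft_force: [1.1, 0.4, -0.2]
width: 0.0136
grip_force: 50.0
```

Run:
```python
from h import *
rel(); grab("scene","s2.png"); c=load("s2.png"); rel()
d=c["img"][110:230,200:320]; t=grab("top")["img"][160:280,180:300]
cv2.imwrite("pics/c3.png",np.hstack([cv2.resize(i,(400,400),interpolation=cv2.INTER_CUBIC) for i in (d,t)])[...,::-1])
```

```text
t 7.725 rel mm [-0.2 -0.5 59.4] tilt [-0.002  0.005 -0.   ] spin -179.9 F [-0.9 -0.1 -0.7] T [ 0.01 -0.69  0.02] q [-1.17  0.12  0.54  1.88  0.18  0.68 -0.46] w 0.0136
t 7.775 rel mm [-0.2 -0.5 59.5] tilt [-0.002  0.004 -0.   ] spin -179.9 F [-0.1 -0.4 -0.6] T [ 0.02 -0.78  0.02] q [-1.17  0.12  0.54  1.88  0.18  0.68 -0.46] w 0.0134
```

View pics/c3.png

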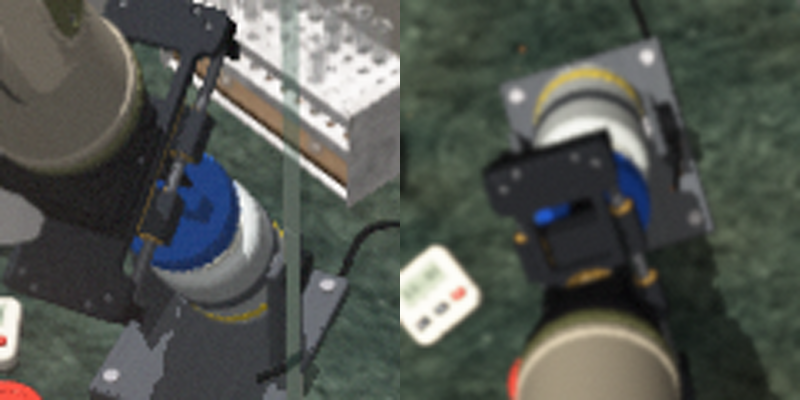

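The cap sits in line over the mouth, with scene-crop blue at (200,215) directly ahead of the white neck. I'll descend gently and watch the force.

Emit:
step_arm(
  deltas=[
    [[0, 0, 0, 0, 0, 0.003, 0], [0, 0, 0, 0, 0, 0.006, 0], [0, 0, 0, 0, 0, 0.009, 0], [0, 0, 0, 0, 0, 0.01, 0]],
  ],
)

```text
time: 8.32
ee_pos: [0.5863, 0.3246, 0.2165]
eef_rot: [0.575, 0.777, 0.205, 0.154]
ft_force: [-0.2, 0.2, -0.2]
width: 0.0136
grip_force: 50.0
```

```bash
python3 -c "
from h import *
rel()"
```

```text
t 8.325 rel mm [ 0.3 -0.3 48.9] tilt [-0.003  0.005  0.   ] spin -179.9 F [ 0.2 -0.2 -0.2] T [ 0.03 -0.72  0.02] q [-1.16  0.14  0.54  1.88  0.16  0.66 -0.45] w 0.0136
```

Emit:
step_arm(
  deltas=[
    [[0, 0, 0, 0, 0, 0.0015, 0], [0, 0, 0, 0, 0, 0.003, 0], [0, 0, 0, 0, 0, 0.0045, 0], [0, 0, 0, 0, 0, 0.005, 0]],
  ],
)

```text
time: 8.82
ee_pos: [0.5886, 0.3254, 0.2124]
eef_rot: [0.575, 0.777, 0.205, 0.154]
ft_force: [0.1, 0.3, -0.0]
width: 0.0137
grip_force: 50.0
```

```bash
python3 -c "
from h import *
rel()"
```

```text
t 8.825 rel mm [ 0.2 -0.4 44.1] tilt [-0.002  0.005  0.   ] spin -179.9 F [-0.1 -0.3 -0.1] T [ 0.08 -0.76  0.07] q [-1.16  0.15  0.54  1.87  0.15  0.65 -0.44] w 0.0137
```

Emit:
step_arm(
  deltas=[
    [[0, 0, 0, 0, 0, 0.001, 0], [0, 0, 0, 0, 0, 0.002, 0], [0, 0, 0, 0, 0, 0.003, 0], [0, 0, 0, 0, 0, 0.003, 0]],
  ],
)

```text
time: 9.32
ee_pos: [0.59, 0.3259, 0.2098]
eef_rot: [0.575, 0.777, 0.205, 0.154]
ft_force: [0.5, 0.0, -0.9]
width: 0.0135
grip_force: 50.0
```

```bash
python3 -c "
from h import *
rel()"
```

```text
t 9.325 rel mm [ 0.2 -0.4 41.1] tilt [-0.002  0.005  0.   ] spin -179.9 F [ 0.   0.1 -1. ] T [ 0.02 -0.71  0.  ] q [-1.15  0.16  0.54  1.87  0.15  0.65 -0.44] w 0.0135
```

Emit:
step_arm(
  deltas=[
    [[0, 0, 0, 0, 0, 0.001, 0], [0, 0, 0, 0, 0, 0.002, 0], [0, 0, 0, 0, 0, 0.003, 0], [0, 0, 0, 0, 0, 0.003, 0]],
  ],
)

```text
time: 9.82
ee_pos: [0.5914, 0.3263, 0.2072]
eef_rot: [0.575, 0.777, 0.205, 0.154]
ft_force: [0.5, 0.9, -1.3]
width: 0.0134
grip_force: 50.0
```

```bash
python3 -c "
from h import *
rel()"
```

```text
t 9.825 rel mm [ 0.2 -0.4 38.1] tilt [-0.002  0.005 -0.   ] spin -179.9 F [ 0.  -0.7 -1.5] T [ 0.04 -0.72  0.  ] q [-1.15  0.16  0.54  1.87  0.14  0.64 -0.44] w 0.0134
```

Emit:
step_arm(
  deltas=[
    [[0, 0, 0, 0, 0, 0.001, 0], [0, 0, 0, 0, 0, 0.002, 0], [0, 0, 0, 0, 0, 0.003, 0], [0, 0, 0, 0, 0, 0.003, 0]],
  ],
)

```text
time: 10.32
ee_pos: [0.5928, 0.3267, 0.2051]
eef_rot: [0.575, 0.777, 0.205, 0.154]
ft_force: [-5.4, -3.1, 5.3]
width: 0.0137
grip_force: 50.0
```

```bash
python3 -c "
from h import *
rel()"
```

```text
t 10.325 rel mm [ 0.  -0.4 35.6] tilt [-0.002  0.005  0.   ] spin -179.9 F [2.6 1.4 7.6] T [ 0.24 -1.35  0.07] q [-1.15  0.17  0.54  1.87  0.14  0.64 -0.43] w 0.0137
```

Contact comes at 4.7 mm nominal seat height, which matches the start floor (5 mm), so the cap may have dropped straight in. I'll test with a small clockwise turn; a stop would resist it.

Emit:
step_arm(
  deltas=[
    [[0, 0, 0.09, 0, 0, 0, 0], [0, 0, 0.18, 0, 0, 0, 0], [0, 0, 0.26, 0, 0, 0, 0], [0, 0, 0.26, 0, 0, 0, 0]],
  ],
)

```text
time: 10.82
ee_pos: [0.593, 0.3272, 0.2053]
eef_rot: [0.671, 0.696, 0.224, 0.126]
ft_force: [-3.9, -0.6, 4.8]
width: 0.0134
grip_force: 50.0
```

```bash
python3 -c "
from h import *
rel()"
```

```text
t 10.825 rel mm [-0.3 -0.9 35.6] tilt [-0.001  0.004 -0.   ] spin 165.2 F [ 1.  -0.6  6.1] T [-0.13 -0.93 -0.04] q [-1.18  0.17  0.58  1.87  0.13  0.64 -0.68] w 0.0134
```

Emit:
step_arm(
  deltas=[
    [[0, 0, 0.1, 0, 0, 0.0002, 0], [0, 0, 0.2, 0, 0, 0.0005, 0], [0, 0, 0.3, 0, 0, 0.001, 0], [0, 0, 0.3, 0, 0, 0.001, 0]],
  ],
)

```text
time: 11.32
ee_pos: [0.5937, 0.3278, 0.205]
eef_rot: [0.767, 0.588, 0.241, 0.091]
ft_force: [-5.2, -1.7, 7.3]
width: 0.0138
grip_force: 50.0
```

```bash
python3 -c "
from h import *
rel()"
```

```text
t 11.325 rel mm [-0.9 -1.1 34.9] tilt [-0.001  0.003  0.   ] spin 148.0 F [1.1 0.1 9. ] T [-0.18 -0.63 -0.05] q [-1.22  0.18  0.62  1.87  0.11  0.63 -0.97] w 0.0138
```

Emit:
step_arm(
  deltas=[
    [[0, 0, 0.12, 0, 0, 0.0005, 0], [0, 0, 0.24, 0, 0, 0.001, 0], [0, 0, 0.36, 0, 0, 0.0016, 0], [0, 0, 0.36, 0, 0, 0.0016, 0]],
  ],
)

```text
time: 11.82
ee_pos: [0.5945, 0.3277, 0.2033]
eef_rot: [0.86, 0.441, 0.253, 0.046]
ft_force: [-2.0, 0.2, 4.5]
width: 0.0139
grip_force: 50.0
```

```bash
python3 -c "
from h import *
rel()"
```

```text
t 11.825 rel mm [-0.7 -0.9 33.1] tilt [-0.001  0.003 -0.   ] spin 127.4 F [-0.6 -0.8  4.8] T [-0.16 -0.5  -0.09] q [-1.26  0.19  0.67  1.88  0.08  0.63 -1.31] w 0.0139
```

The thread has caught: the cap is drawing down as it turns. I'll keep going until it is tight.

Emit:
step_arm(
  deltas=[
    [[0, 0, 0.12, 0, 0, 0.0006, 0], [0, 0, 0.24, 0, 0, 0.0012, 0], [0, 0, 0.34, 0, 0, 0.0018, 0], [0, 0, 0.34, 0, 0, 0.0018, 0]],
  ],
)

```text
time: 12.32
ee_pos: [0.5951, 0.328, 0.2016]
eef_rot: [0.922, 0.289, 0.257, 0.003]
ft_force: [-3.7, -0.7, 5.2]
width: 0.0139
grip_force: 50.0
```

```bash
python3 -c "
from h import *
rel()"
```

```text
t 12.325 rel mm [-0.4 -0.9 31.3] tilt [-0.001  0.004  0.   ] spin 107.9 F [ 0.6 -0.4  6.4] T [-0.17 -0.66 -0.  ] q [-1.31  0.2   0.73  1.88  0.05  0.62 -1.62] w 0.0139
```

Emit:
step_arm(
  deltas=[
    [[0, 0, 0.08, 0, 0, 0.0003, 0], [0, 0, 0.16, 0, 0, 0.0006, 0], [0, 0, 0.22, 0, 0, 0.0009, 0], [0, 0, 0.22, 0, 0, 0.0009, 0]],
  ],
)

```text
time: 12.82
ee_pos: [0.5954, 0.3286, 0.2011]
eef_rot: [0.948, 0.187, 0.256, -0.026]
ft_force: [-7.9, -1.0, 8.5]
width: 0.0133
grip_force: 50.0
```

```bash
python3 -c "
from h import *
rel()"
```

```text
t 12.825 rel mm [-0.5 -1.5 30.6] tilt [-0.001  0.004  0.   ] spin 95.4 F [ 2.5 -1.3 11.3] T [-0.47 -1.06 -0.04] q [-1.34  0.2   0.77  1.88  0.03  0.62 -1.82] w 0.0133
```

Emit:
step_arm(
  deltas=[
    [[0, 0, 0.08, 0, 0, 0.0, 0], [0, 0, 0.16, 0, 0, 0.0, 0], [0, 0, 0.16, 0, 0, 0, 0]],
  ],
)

```text
time: 13.2
ee_pos: [0.5956, 0.3285, 0.2012]
eef_rot: [0.96, 0.11, 0.253, -0.046]
ft_force: [-6.5, -0.5, 8.2]
width: 0.0137
grip_force: 50.0
```

```bash
python3 -c "
from h import *
rel()"
```

```text
t 13.2 rel mm [-0.8 -1.4 30.6] tilt [-0.001  0.003  0.   ] spin 86.2 F [ 1.4 -1.4 10.3] T [-0.45 -0.91 -0.01] q [-1.37  0.21  0.8   1.88  0.02  0.62 -1.97] w 0.0137
```

Emit:
step_arm(
  deltas=[
    [[0, 0, 0.08, 0, 0, 0.0003, 0], [0, 0, 0.16, 0, 0, 0.0005, 0], [0, 0, 0.16, 0, 0, 0.0005, 0]],
  ],
)

```text
time: 13.58
ee_pos: [0.5965, 0.3284, 0.2015]
eef_rot: [0.966, 0.033, 0.249, -0.066]
ft_force: [-6.8, -1.4, 12.6]
width: 0.014
grip_force: 50.0
```

```bash
python3 -c "
from h import *
rel()"
```

```text
t 13.575 rel mm [-1.6 -1.  30.4] tilt [-0.001  0.002 -0.   ] spin 77.0 F [-0.3 -0.6 14.3] T [-0.17 -0.61  0.23] q [-1.39  0.21  0.83  1.88  0.    0.62 -2.12] w 0.014
```

Emit:
step_arm(
  deltas=[
    [[0, 0, 0.06, 0, 0, 0, 0], [0, 0, 0.12, 0, 0, 0, 0], [0, 0, 0.12, 0, 0, 0, 0]],
  ],
)

```text
time: 13.95
ee_pos: [0.5966, 0.3278, 0.2013]
eef_rot: [0.966, -0.025, 0.245, -0.08]
ft_force: [-6.0, -3.5, 12.2]
width: 0.0146
grip_force: 51.2
```

```bash
python3 -c "
from h import *
rel()"
```

```text
t 13.95 rel mm [-1.5 -0.4 30.3] tilt [-0.002  0.002 -0.   ] spin 70.2 F [-0.3  1.5 14. ] T [ 0.34 -0.79  0.95] q [-1.41  0.22  0.85  1.88 -0.01  0.62 -2.23] w 0.0146
```

Torque has risen to 0.95 N m, so the cap is tight. I'll release and back off along the axis.

Emit:
step_arm(
  deltas=[
    [[0, 0, 0, 0, 0, 0, 60], [0, 0, 0, 0, 0, 0, 60], [0, 0, 0, 0, 0, 0, 60], [0, 0, 0, 0, 0, 0, 60], [0, 0, 0, 0, 0, 0, 60], [0, 0, 0, 0, 0, -0.02, 60], [0, 0, 0, 0, 0, -0.06, 60], [0, 0, 0, 0, 0, -0.1, 60], [0, 0, 0, 0, 0, -0.12, 60], [0, 0, 0, 0, 0, -0.12, 60]],
  ],
)

```text
time: 15.2
ee_pos: [0.5386, 0.3111, 0.3052]
eef_rot: [0.966, -0.026, 0.244, -0.082]
ft_force: [0.1, -0.3, -0.4]
width: 0.0523
grip_force: 0.0
```

Run:
```python
from h import *
rel(); w=grab("wrist")["img"]; s=grab("scene")["img"][110:230,200:320]
print(proj(load("wrist"),[M,M+.027*ax,M+.035*ax]))
cv2.imwrite("pics/c4.png",np.hstack([cv2.resize(w,(480,360)),cv2.resize(s,(320,360),interpolation=cv2.INTER_CUBIC)])[...,::-1])
```

```text
t 15.2 rel mm [ -1.2  -1.2 150.5] tilt [0.001 0.003 0.   ] spin 70.0 F [ 0.2  0.3 -0.3] T [-0.01 -0.68  0.03] q [-1.62 -0.12  0.87  1.88  0.39  0.9  -2.53] w 0.0523
[[282.88037999 202.333021  ]
 [283.25481826 211.90481463]
 [283.37956812 215.09334911]]
```

View pics/c4.png

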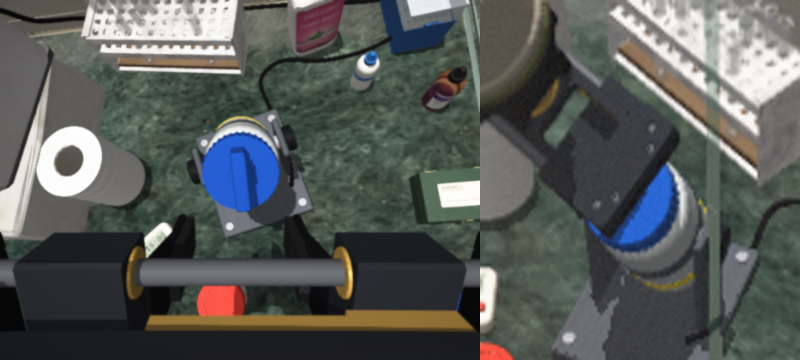

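The wrist view shows the cap seated squarely on the canister at (240,180), with the gripper clear. It turned about 110° and drew down 5.3 mm to a firm stop, so I'm handing in.

```bash
python3 -c "
from bench import r
print(r.close_job())"
```

```text
the job is handed in; nothing more can be done
None
```

I put the small blue cap on the canister, screwed it clockwise until tight (drew down about 5.3 mm, 0.95 N m), released it and handed the job in at about 15 s; no verdict was returned.

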